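# Thread ferrite cores onto the loading pin

### The arm

A 7-joint arm with a two-finger parallel gripper is mounted at the origin on the work surface. World frame = base frame: x ahead of the robot, y to its left, z up, the work surface at z = 0. Lengths are in m, angles in rad, forces in N, time in s.
With the tool pointing down it reaches from about 0.35 to 0.9 m from the base axis. Payload 7.2 kg.
Tool frame: the origin (TCP) lies on the centre line of the jaws, within the pads' length; the fingertips stand 14 mm ahead of it and the grasp point (between the pads) lies 5 mm behind it; z points along the fingers, y is the line along which they close (so a half turn about z gives the same grasp; the last joint's range is limited). The gripper opens to 88 mm and grips with 3 to 60 N. Pads are 20 mm wide; open, the fingers measure 115 mm over their backs; the gripper's body (75 mm by 178 mm) begins 61 mm behind the grasp point.
Start: joints at [1.269, 0.411, -0.013, 1.596, 0.006, 1.134, -0.082], TCP at [0.145, -0.608, 0.237] pointing down, gripper open.
Joint ranges: [-2.95, 2.95], [-0.29, 1.99], [-1.47, 1.44], [0.14, 2.54], [-1.03, 4.17], [0.13, 1.85], [-2.86, 2.86]. Speed limits (rad/s): [2.39, 2.39, 3.01, 3.01, 3.14, 3.14, 3.14].

### API

Orientations are given as a unit quaternion [w, x, y, z].
In Python, from bench import observe, cams, order gives the robot as it stands. The module is installed in compiled form; this text tells all that it offers.
- The arm moves only by the tool step_arm, never from a script. Its arguments are lists of equal length, an entry for each row: "grip": the opening, from -1 (shut) to 1 (fully open), so that 0 is half open; "linear": the shift along the world's x, y, z in mm, a list of three; "yaw": the turn about the world's z in rad. A call has 1 to 12 rows; each row shifts and turns the commanded pose from where the row before left it; what a row does not reach is not made up. A row lasts 1/12 s, in which the tool goes at most 41.7 mm and 7.16 degrees, less where a joint would pass 70% of its speed; a pose out of reach is approached as far as the arm can. A call is refused whole if a number of a shift passes 41.7 or a number of a turn 0.125, either way. A call with a gripper value outside its range is refused whole. The fingers move at their own pace and stop on an object; "grip_force" is the grip in N (left out, the last holds). Time passes only in rows, so rows that do not move let the fingers close. It gives the time, the measured TCP pose, the force, the opening and the grip force at its end, in the units of the state.
- observe(): the state, without advancing time (a new reading comes with each control period).
- cams.snapshot(name): name is "side" or "top" or "wrist"; returns the picture (400x640x3 uint8, red, green, blue); there is no depth.
- cams.camera_params(name): a dict with "fx", "fy", "cx", "cy" (pixels), "origin" and "attitude" of the camera in the world; the wrist camera has in their place "hand_eye" (4x4, takes a point from camera to tool coordinates, whose origin is the TCP and whose axes are the flange's). Camera axes: x right, y up, looking along -z (the intrinsics and any distortion apply to the point x, -y, -z); pixel columns grow to the right and rows downward; lengths in m; the calibration is good to about 2 mm. A picture is of the moment at which its call begins: read the wrist's pose just before it. camera_params takes no time and is no camera call.
- order.sign_off(): hands the job in; it is judged then, once.
The state is a dict: "t": time; "q": joint angles; "qvel": joint speeds; "joint_efforts": joint torques, N m; "position": TCP position; "tool_rot": TCP orientation; "wrist_force": force on the tool from outside, world axes, zero at the start; "ft_torque": the same for the moment, N m; "opening": finger opening in m; "grip_force": force on a finger pad.
Only numpy, scipy, OpenCV 4.12 (cv2) and the standard library are available. Lean on these libraries where they do the work, as an engineer would, in place of code of your own. Each camera call takes 0.05 s, during which the arm holds its last target. There are 200 camera calls.

### The job

Take the loading pin from its stand and push it from the trough's open end through all four ferrite cores standing in the white trough, until its collar has closed them up tight, without gaps, against the end stop, and hold a light push of about 5 to 10 N on them there for half a second; ferrite chips, so never push hard. Then lift all four off together on the pin and lay the loaded pin back in both forks of its stand, the cores hanging between the forks, and let go. Leave the other things on the bench where they are.

Things in the scene. Friction and masses are not known exactly. Their poses are not given: they have to be found in the camera images.
- pin: steel loading pin, 0.1 kg, lying level. Origin: on its axis, centre of the collar face that pushes the cores; its y axis runs along it to the handle. Along y (mm): tip -100, tapered (9 to 3 mm across) from -88; shaft 9 across to 0; collar 20 across 0 to 5; bare neck 9 across 5 to 60; black block handle 60 to 105, 16 wide (x), 22 tall (z). Balances near +7 bare, nearer the tip when loaded
- pin_grip (a point): middle of the pin's handle, on the axis, 82.5 mm from the pin's origin: grip here across the 16 mm width, from above. Axes as the pin's
- pin_tip (a point): the point of the pin's tip. Axes as the pin's
- stand: fixed aluminium stand, base 70 x 130 x 10 mm, origin at the centre of its underside. Two V forks, open upwards, 8 mm thick, at y = +50 and -50 mm of its frame, hold the pin along the stand's y, axis 60 mm above the bench over x = 0. The V's are 31 mm wide at their tops, 70 mm up
- stand_seat (a point): where the pin's origin belongs when the pin lies in the stand (19.5 mm to +y of the stand's origin, 60 mm up; 16 mm either way along y will do): neck in the +y fork, shaft in the -y fork, tip to -y. The pin starts within 4 mm of here
- cradle: fixed white V trough along its y axis, from y = -60 to +52 mm, 70 mm wide base; origin on the bench under the trough's line. Its open mouth is at +y: the pin goes in there, tip to -y. Cores standing in it have their centres over x = 0, 60 mm above the bench
- stop_span (a point): middle of the span (on the trough's line, 60 mm up) in which the end stop is clamped: its face is up to 13 mm either way along y from here, unmeasured, to be found by feel; it does not give. The stop is an aluminium fork across the trough, two uprights 16 mm apart, open upwards: the pin's shaft passes between them and lifts straight out
- core_a: dark ferrite ring standing on edge in the trough, 28 mm outside, 14 mm hole, 12 mm thick, about 28 g; origin at the centre of its hole, its y axis along hole and trough. Nearest the trough's mouth. Gaps of a few mm between cores; they slide along the trough when pushed (1 to 2 N for all four). A core chips if pressed with more than 25 N
- core_b: dark ferrite ring standing on edge in the trough, 28 mm outside, 14 mm hole, 12 mm thick, about 28 g; origin at the centre of its hole, its y axis along hole and trough. Second from the mouth. Gaps of a few mm between cores; they slide along the trough when pushed (1 to 2 N for all four). A core chips if pressed with more than 25 N
- core_c: dark ferrite ring standing on edge in the trough, 28 mm outside, 14 mm hole, 12 mm thick, about 28 g; origin at the centre of its hole, its y axis along hole and trough. Third from the mouth. Gaps of a few mm between cores; they slide along the trough when pushed (1 to 2 N for all four). A core chips if pressed with more than 25 N
- core_d: dark ferrite ring standing on edge in the trough, 28 mm outside, 14 mm hole, 12 mm thick, about 28 g; origin at the centre of its hole, its y axis along hole and trough. Last, nearest the end stop. Gaps of a few mm between cores; they slide along the trough when pushed (1 to 2 N for all four). A core chips if pressed with more than 25 N
- big_core: a large spare ferrite ring lying flat, 52 mm across, 18 mm thick, just a bystander; origin at the centre of its underside
- bobbin: a small grey winding bobbin standing on end, 32 mm across and 26 mm tall, bystander; origin at the centre of its underside
- board: a small green circuit board, 50 x 70 mm, 12 mm tall with its parts, bystander; origin at the centre of its underside
- heat_sink: a finned aluminium heat sink, 40 x 40 x 25 mm, bystander; origin at the centre of its underside
- flux: a small closed bottle, 34 mm across and 80 mm tall, bystander; origin at the centre of its underside
- driver: a screwdriver 150 mm long lying flat, bystander; its origin lies near its middle
There are look-alikes about, which are no part of the job. What is shaped like the cradle but orange is not meant. Several things have the shape of the pin; the one meant has the colours described above.

How it is judged:
By the outcome, as a careful person would: the job done as asked, in the order asked, and still so for the second after the job is handed in, with the robot touching nothing.
It also fails if it takes over 59 s, if anything falls off the work surface, if the arm or the gripper's body presses on something with over 40 N, if the wrist force passes 120 N, or if a joint passes its speed limit or range.

## Working session

There is one attempt and no reset: what is moved stays moved. The work goes in short steps, Python scripts to look and compute and a tool call to move; the robot and the scene stay as the last step left them, time stands still between calls to the robot, and variables do not carry over. Pictures are saved under pics/ and viewed, at most 10 in all, crops included, and the job is handed in when it is done.

Besides the shell and the picture viewer there is one more tool, called after "Request:" by a JSON object that holds its "method" and its "body", one argument or row to a line. step_arm: Moves the arm, as the interface text tells. Its arguments: {"type":"object","properties":{"grip":{"type":"array"},"linear":{"type":"array"},"yaw":{"type":"array"},"grip_force":{"type":"number"}},"required":["grip","linear","yaw"]}

```bash
mkdir -p pics
python3 - <<'E'
from bench import observe, cams
import cv2
for n in("top","side"):
    p=cams.camera_params(n);print(n,p)
    cv2.imwrite(f"pics/{n}0.png",cams.snapshot(n)[:,:,::-1])
print(cams.camera_params("wrist"))
print(observe())
E
```

```text
top {'fx': 366.61114868800445, 'fy': 366.61114868800445, 'cx': 317.47636372477217, 'cy': 208.00556659215968, 'origin': array([0.47626393, 0.02252074, 0.91220178]), 'attitude': array([ 0.71602315,  0.02740892, -0.03788368, -0.69650874])}
side {'fx': 365.45191473918266, 'fy': 365.45191473918266, 'cx': 315.57043700788876, 'cy': 201.54938413471174, 'origin': array([0.38821381, 0.73221263, 0.74905569]), 'attitude': array([-0.09599532, -0.04133859,  0.40222879,  0.90955375])}
{'fx': 305.13046422041515, 'fy': 305.13046422041515, 'cx': 316.9370526153977, 'cy': 200.1059585668509, 'hand_eye': array([[ 3.15444081e-05,  9.67118029e-01,  2.54327972e-01,
         6.82185894e-02],
       [ 9.99999922e-01,  6.93928946e-05, -3.87906704e-04,
        -7.14616332e-04],
       [-3.92800121e-04,  2.54327964e-01, -9.67117952e-01,
        -1.47244558e-01],
       [ 0.00000000e+00,  0.00000000e+00,  0.00000000e+00,
         1.00000000e+00]])}
{'t': 0.1, 'q': array([ 1.26878759,  0.41177827, -0.01276251,  1.59695303,  0.00561435,
        1.13427478, -0.08221312]), 'qvel': array([-0.00033013, -0.00244138,  0.00023829, -0.00259156,  0.00092624,
       -0.00028826,  0.00054297]), 'joint_efforts': array([ 2.30713718e-03, -5.89101076e+01,  6.43595383e-01, -2.91710114e+01,
       -5.37709671e-02,  1.44698139e-02,  2.37305795e-05]), 'position': array([ 0.1446935 , -0.60758332,  0.23592182]), 'tool_rot': array([-6.77419189e-04,  9.93170528e-01,  1.16669735e-01, -1.24811492e-04]), 'wrist_force': array([ 0.00705143, -0.50587994,  0.09157478]), 'ft_torque': array([ 0.01744907,  0.01487711, -0.00387248]), 'grip_force': 0.0, 'opening': 0.08778982504191264}
```

View pics/top0.png

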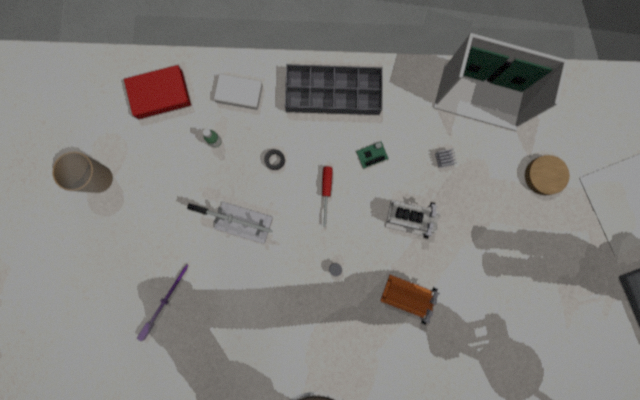

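View pics/side0.png

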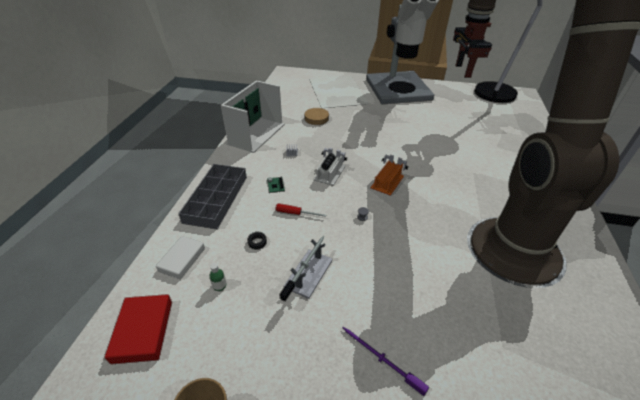

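Run:
```python
from bench import cams
import cv2,numpy as np
a=np.mean([cams.snapshot("top").astype(float) for _ in range(4)],0).astype(np.uint8)[:,:,::-1]
s=np.mean([cams.snapshot("side").astype(float) for _ in range(4)],0).astype(np.uint8)[:,:,::-1]
r=lambda i,x,y,w,h,k:cv2.resize(i[y:y+h,x:x+w],None,fx=k,fy=k,interpolation=cv2.INTER_CUBIC)
u=np.vstack([np.hstack([r(a,180,190,100,60,4),r(a,370,190,100,60,4)]),np.hstack([r(s,270,230,80,70,5),r(s,300,140,80,70,5)])])
cv2.imwrite("pics/crop1.png",u)
```

```text
(no output)
```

View pics/crop1.png

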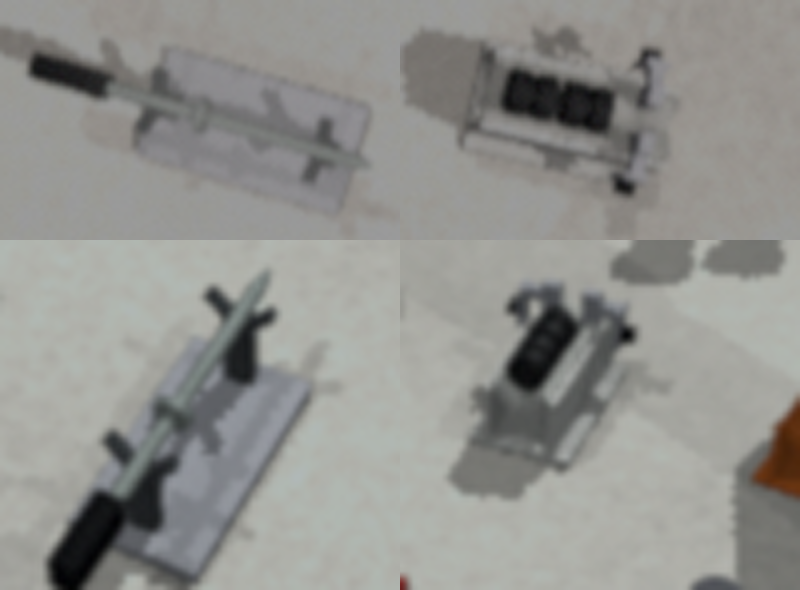

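```bash
cat > h.py <<'E'
import numpy as np, cv2
from scipy.spatial.transform import Rotation as R
from bench import observe, cams
def pose(n,s=None):
    p=cams.camera_params(n)
    if n!="wrist": return p,np.array(p["origin"]),R.from_quat(p["attitude"],scalar_first=True).as_matrix()
    s=s or observe(); T=np.eye(4);T[:3,:3]=R.from_quat(s["tool_rot"],scalar_first=True).as_matrix();T[:3,3]=s["position"]
    T=T@p["hand_eye"];return p,T[:3,3],T[:3,:3]
def px(n,u,v,z,s=None):
    p,o,A=pose(n,s);d=A@[(u-p["cx"])/p["fx"],-(v-p["cy"])/p["fy"],-1]
    return o+d*(z-o[2])/d[2]
def proj(n,X,s=None):
    p,o,A=pose(n,s);c=A.T@(np.array(X)-o);return p["cx"]-p["fx"]*c[0]/c[2],p["cy"]+p["fy"]*c[1]/c[2]
E
python3 - <<'E'
from h import *
P=lambda n,*a:print(n,np.round(px(*a)*1000,1))
P("handle end","top",188,206.5,.06);P("handle in","top",206.75,211,.06);P("collar","top",230,218,.06);P("tip","top",272.5,230.75,.06)
P("row +","top",395.9,213,.062);P("row -","top",423,216.5,.062)
# base corners of cradle (z=0) and stand z=.01
for u,v in((41.75+180,190+47/4),(180+370/4,190+107/4),(180+336/4,190+213/4),(180+134/4,190+150/4)):P("stand c","top",u,v,.01)
S=lambda x,y,ox,oy:(270+x/5,230+y/5) 
print("side")
P("handle end","side",270+70/5,230+(570-240)/5,.06);P("tip","side",270+265/5,230+32/5,.06);P("collar","side",270+170/5,230+170/5,.06)
P("row+","side",300+130/5,140+127/5,.06);P("row-","side",300+163/5,140+88/5,.06)
E
```

```text
handle end [550.4 311.7  60. ]
handle in [541.1 267.8  60. ]
collar [526.3 213.2  60. ]
tip [499.5 113.7  60. ]
row + [ 548.7 -172.4   62. ]
row - [ 542.3 -235.9   62. ]
stand c [568.8 246.6  10. ]
stand c [535.3 120.4  10. ]
stand c [469.8 138.6  10. ]
stand c [504.9 263.5  10. ]
side
handle end [548.  305.1  60. ]
tip [498.6 115.7  60. ]
collar [525.5 211.   60. ]
row+ [ 547.3 -180.9   60. ]
row- [ 534.3 -226.6   60. ]
```

Request:
{"method": "step_arm", "body": {
  "grip": [1,1,1,1,1,1,1,1,1,1,1,1],
  "linear": [
    [28,29,-2],
    [28,29,-2],
    [28,29,-2],
    [28,29,-2],
    [28,29,-2],
    [28,29,-2],
    [28,29,-2],
    [28,29,-2],
    [28,29,-2],
    [28,29,-2],
    [28,29,-2],
    [28,29,-2]
  ],
  "yaw": [0.09,0.09,0.09,0.09,0.09,0.09,0.09,0.09,0.09,0.09,0.09,0.09]
}}

```text
t: 1.5
position: [0.4819, -0.2585, 0.2129]
tool_rot: [0.0, 0.791, 0.612, 0.0]
wrist_force: [0.6, -0.7, 0.6]
opening: 0.0877
grip_force: 0.0
```

Request:
{"method": "step_arm", "body": {
  "grip": [1,1,1],
  "linear": [
    [28,29,-6],
    [28,29,-6],
    [8,0,-3]
  ],
  "yaw": [0,0,0]
}}

```text
t: 1.75
position: [0.5489, -0.1939, 0.1975]
tool_rot: [-0.001, 0.789, 0.614, 0.002]
wrist_force: [0.5, 0.5, 0.2]
opening: 0.0878
grip_force: 0.0
```

Run:
```python
from h import *
import pickle
s=observe();i=[cams.snapshot("wrist")[:,:,::-1].astype(float) for _ in range(3)];s=observe()
pickle.dump(s,open("s1.pkl","wb"));print(s["position"],s["qvel"].max())
i=np.mean(i[1:],0).astype(np.uint8)
cv2.imwrite("pics/w1.png",cv2.resize(i[60:340,160:480],None,fx=2.5,fy=2.1))
print(cams.camera_params("wrist").keys())
```

```text
[ 0.54480219 -0.20174368  0.19713677] 0.03582845030104729
dict_keys(['fx', 'fy', 'cx', 'cy', 'hand_eye'])
```

View pics/w1.png

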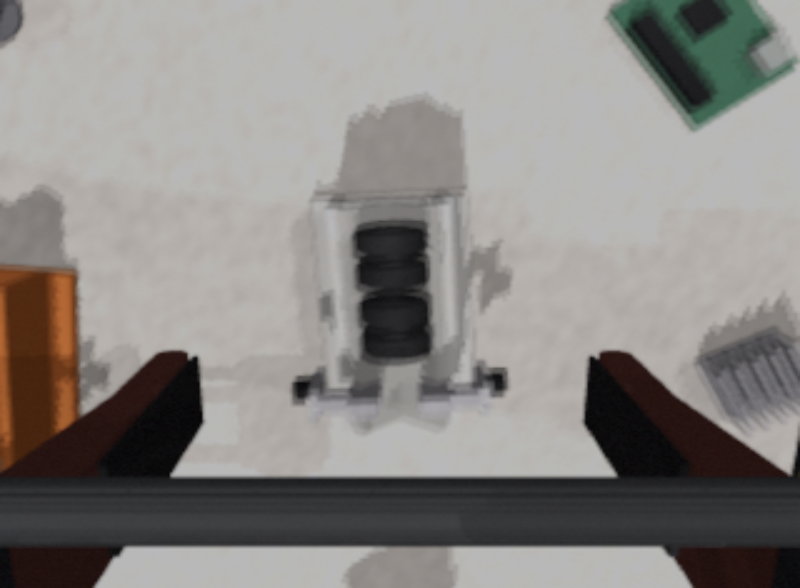

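Run:
```python
from h import *
import pickle
s=pickle.load(open("s1.pkl","rb"))
f=lambda u,v,z=.06:px("wrist",160+u/2.5,60+v/2.1,z,s)*1e3
for n,u,v,z in(("a",391.5,240,.06),("b",392.5,272,.06),("c",394,315,.06),("d",396,335,.06),("a+ top",390,222,.074),("d-",396,360,.06),("stop",400,393,.07),("mouthL",318,194,.065),("mouthR",462,188,.065),("L-",335,385,.065),("R-",473,385,.065),("clampL",303,389,.04),("clampR",496,379,.04)):print(n,f(u,v,z).round(1))
```

```text
a [ 548.2 -182.3   60. ]
b [ 544.8 -196.6   60. ]
c [ 540.2 -216.5   60. ]
d [ 538.5 -226.1   60. ]
a+ top [ 550.3 -172.3   74. ]
d- [ 535.4 -238.1   60. ]
stop [ 533.7 -250.5   70. ]
mouthL [ 527.6 -155.2   65. ]
mouthR [ 578.9 -165.9   65. ]
L- [ 509.5 -242.3   65. ]
R- [ 562. -256.   65.]
clampL [ 491.  -250.6   40. ]
clampR [ 572.4 -266.2   40. ]
```

Request:
{"method": "step_arm", "body": {
  "grip": [1,1,1,1,1,1,1,1,1,1,1,1],
  "linear": [
    [0,40,0],
    [0,40,0],
    [0,40,0],
    [0,40,0],
    [0,40,0],
    [0,40,0],
    [0,40,0],
    [0,40,0],
    [0,40,0],
    [0,40,0],
    [0,40,-5],
    [0,40,-5]
  ],
  "yaw": [0,0,0,0,0,0,0,0,0,0,0,0]
}}

```text
t: 2.9
position: [0.5456, 0.2771, 0.1883]
tool_rot: [0.001, 0.793, 0.609, 0.0]
wrist_force: [0.7, -0.2, 0.4]
opening: 0.0877
grip_force: 0.0
```

Run:
```python
from h import *
import pickle
i=[cams.snapshot("wrist")[:,:,::-1].astype(float) for _ in range(3)];s=observe()
pickle.dump(s,open("s2.pkl","wb"));print(s["position"],s["qvel"].max())
i=np.mean(i[1:],0).astype(np.uint8)
cv2.imwrite("pics/w2.png",cv2.resize(i[60:340,160:480],None,fx=2.5,fy=2.1))
```

```text
[0.54381868 0.27980999 0.1875079 ] 0.05833989951995448
```

View pics/w2.png

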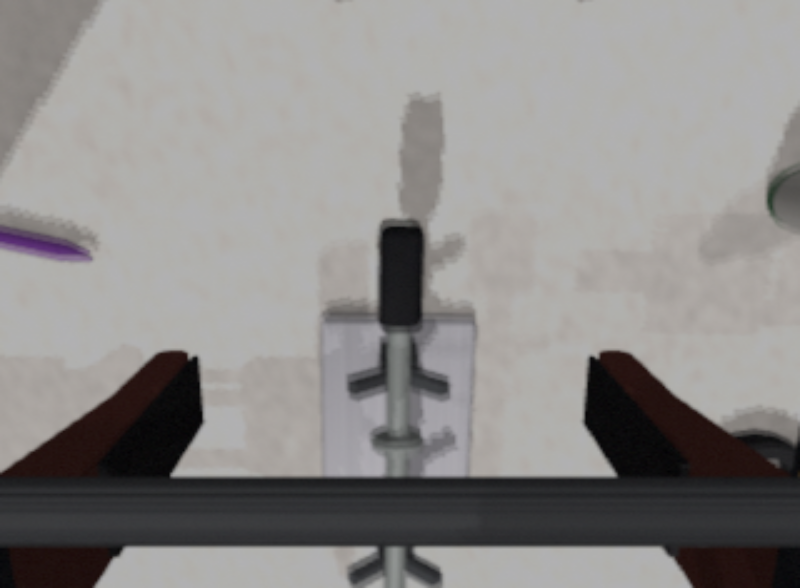

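Run:
```python
from h import *
import pickle
s=pickle.load(open("s2.pkl","rb"))
f=lambda u,v,z=.06:px("wrist",160+u/2.5,60+v/2.1,z,s)*1e3
for n,u,v,z in(("h+",401.5,226,.071),("h-",400.5,326,.071),("col+",397.5,433,.06),("col-",396.5,446,.06),("shaft",398.5,390,.064),("shaft",395.5,570,.064),("base",321,312,.01),("base",475,312,.01)):print(n,f(u,v,z).round(1))
print(2*np.arctan2(s["tool_rot"][2],s["tool_rot"][1])-np.pi/2)
```

```text
h+ [553.  307.6  71. ]
h- [541.9 265.7  71. ]
col+ [526.9 211.5  60. ]
col- [524.8 205.1  60. ]
shaft [533.1 234.1  64. ]
shaft [508.1 142.   64. ]
base [505.5 263.1  10. ]
base [571.6 246.   10. ]
-0.2533985491124313
```

Request:
{"method": "step_arm", "body": {
  "grip": [1,1,1,1,1,0,-0.5,-0.8,-0.8,-0.8],
  "linear": [
    [4,7,-30],
    [0,0,-35],
    [0,0,-35],
    [0,0,-25],
    [0,0,-7],
    [0,0,0],
    [0,0,0],
    [0,0,0],
    [0,0,0],
    [0,0,0]
  ],
  "yaw": [-0.004,0,0,0,0,0,0,0,0,0],
  "grip_force": 40
}}

```text
t: 3.88
position: [0.5497, 0.2852, 0.0574]
tool_rot: [0.0, 0.793, 0.609, 0.001]
wrist_force: [0.5, -0.1, -0.6]
opening: 0.058
grip_force: 0.0
```

Request:
{"method": "step_arm", "body": {
  "grip": [-1,-1,-1,-1,-1,-1],
  "linear": [
    [0,0,-2],
    [0,0,0],
    [0,0,0],
    [0,0,0],
    [0,0,0],
    [0,0,0]
  ],
  "yaw": [0,0,0,0,0,0]
}}

```text
t: 4.38
position: [0.5483, 0.2853, 0.0536]
tool_rot: [-0.0, 0.793, 0.609, -0.0]
wrist_force: [-1.6, 1.4, 0.0]
opening: 0.018
grip_force: 1.2
```

Request:
{"method": "step_arm", "body": {
  "grip": [-1,-1,-1,-1],
  "linear": [
    [0,0,0],
    [0,0,0],
    [0,0,0],
    [0,0,0]
  ],
  "yaw": [0,0,0,0]
}}

```text
t: 4.72
position: [0.5478, 0.2855, 0.0537]
tool_rot: [-0.0, 0.793, 0.609, -0.001]
wrist_force: [-6.2, 0.5, 2.6]
opening: 0.016
grip_force: 39.5
```

Request:
{"method": "step_arm", "body": {
  "grip": [-1,-1,-1,-1,-1,-1],
  "linear": [
    [0,0,5],
    [0,0,10],
    [0,0,20],
    [0,0,15],
    [0,0,0],
    [0,0,0]
  ],
  "yaw": [0,0,0,0,0,0],
  "grip_force": 60
}}

```text
t: 5.22
position: [0.55, 0.285, 0.1048]
tool_rot: [0.001, 0.793, 0.609, 0.001]
wrist_force: [-0.0, -0.4, -1.2]
opening: 0.0158
grip_force: 59.5
```

Run:
```python
from h import *
import pickle
i=[cams.snapshot("wrist")[:,:,::-1].astype(float) for _ in range(2)];s=observe()
pickle.dump(s,open("s3.pkl","wb"));print(s["position"],s["wrist_force"],s["ft_torque"])
i=np.mean(i,0).astype(np.uint8)
cv2.imwrite("pics/w3.png",cv2.resize(i[200:400,217:417],None,fx=3,fy=3))
```

```text
[0.54879375 0.28438463 0.10306721] [-0.28502985  0.20525015 -1.05241481] [ 0.02978378 -0.05357566  0.02609331]
```

View pics/w3.png

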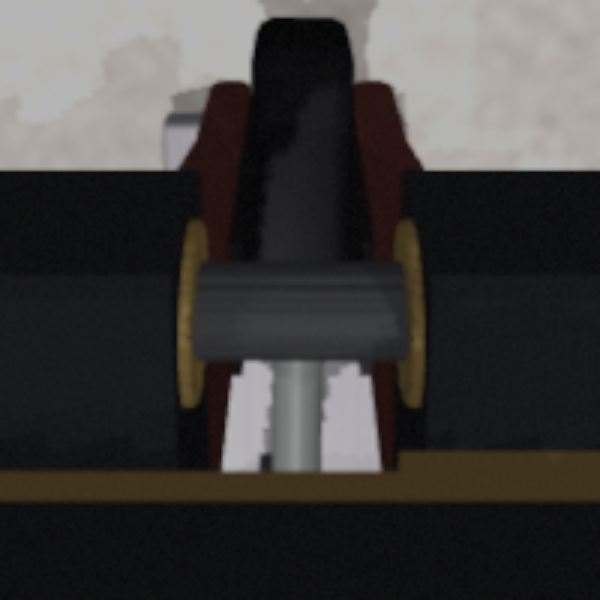

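Request:
{"method": "step_arm", "body": {
  "grip": [-1,-1,-1,-1,-1,-1,-1,-1,-1],
  "linear": [
    [5,-25,0],
    [7,-39,0],
    [7,-39,0],
    [7,-39,0],
    [7,-39,0],
    [7,-39,0],
    [5,-33,-10],
    [0,0,-10],
    [0,0,0]
  ],
  "yaw": [0.01,0.01,0.01,0.01,0.01,0.001,0,0,0]
}}

```text
t: 6.07
position: [0.5923, 0.0283, 0.0806]
tool_rot: [-0.001, 0.779, 0.627, -0.002]
wrist_force: [-0.3, -0.2, -0.7]
opening: 0.0158
grip_force: 59.5
```

Run:
```python
from h import *
import pickle
a=np.mean([cams.snapshot("top").astype(float) for _ in range(4)],0).astype(np.uint8)[:,:,::-1]
b=np.mean([cams.snapshot("side").astype(float) for _ in range(4)],0).astype(np.uint8)[:,:,::-1]
s=observe();pickle.dump(s,open("s4.pkl","wb"));print(s["position"],s["tool_rot"],2*np.arctan2(s["tool_rot"][2],s["tool_rot"][1])-np.pi/2)
r=lambda i,x,y,w,h,k:cv2.resize(i[y:y+h,x:x+w],None,fx=k,fy=k,interpolation=cv2.INTER_CUBIC)
cv2.imwrite("pics/crop4.png",np.vstack([r(a,330,190,114,50,7),r(b,290,145,114,35,7)]))
```

```text
[0.59390228 0.03320899 0.0840894 ] [1.17309451e-04 7.76765739e-01 6.29789538e-01 3.31768481e-04] -0.20823175481178402
```

View pics/crop4.png

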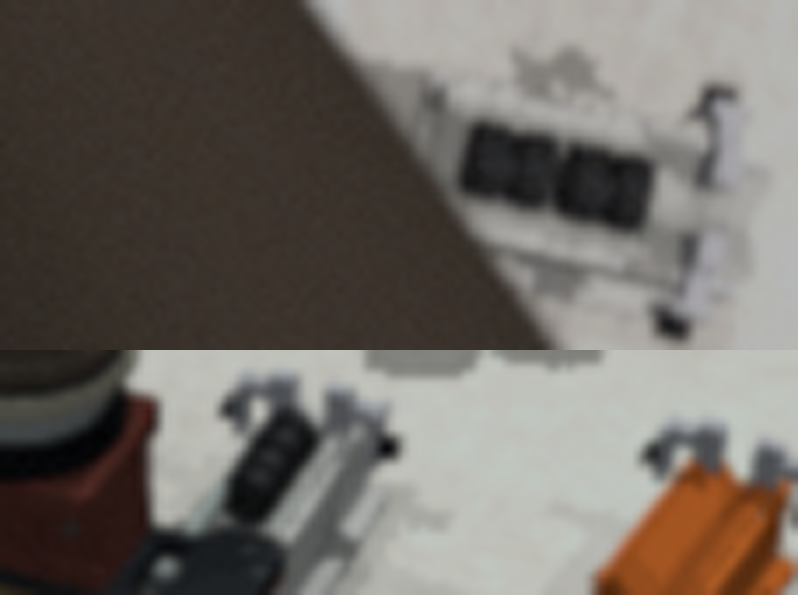

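Run:
```python
from h import *
f=lambda u,v,z:(px("top",330+u/7,190+v/7,z)*1e3).round(1)
for n,u,v,z in(("row+",468,158,.06),("row-",648,191,.06),("railB+",440,88,.065),("railB-",690,135,.065),("railF+",478,243,.065),("railF-",685,278,.065),("stopB",728,140,.07),("stopF",703,268,.07)):print(n,f(u,v,z))
s=observe()
A=R.from_quat(s["tool_rot"],scalar_first=True).as_matrix();print(A.round(4))
```

```text
row+ [ 549.9 -175.1   60. ]
row- [ 540.6 -235.5   60. ]
railB+ [ 572.6 -164.4   65. ]
railB- [ 559.3 -248.    65. ]
railF+ [ 521.3 -177.4   65. ]
railF- [ 511.6 -246.3   65. ]
stopB [ 557.5 -259.1   70. ]
stopF [ 514.9 -250.7   70. ]
[[ 2.067e-01  9.784e-01  7.000e-04]
 [ 9.784e-01 -2.067e-01  2.000e-04]
 [ 4.000e-04  6.000e-04 -1.000e+00]]
```

Run:
```python
from h import *
import pickle
s=pickle.load(open("s1.pkl","rb"))
g=cv2.cvtColor(cv2.imread("pics/w1.png"),cv2.COLOR_BGR2GRAY).astype(float)
pts=[]
for v in range(228,358,3):
    r=g[v,330:460]; k=np.where(r<85)[0]
    if len(k)<10: continue
    l,h=k[0],k[-1]
    le=330+l-(85-r[l])/max(1,r[l-1]-r[l]); he=330+h+(85-r[h])/max(1,r[h+1]-r[h])
    a=px("wrist",160+le/2.5,60+v/2.1,.06,s)*1e3;b=px("wrist",160+he/2.5,60+v/2.1,.06,s)*1e3
    pts.append([*((a+b)/2)[:2],np.linalg.norm(a-b)])
    print(v,round(le,1),round(he,1),np.round(pts[-1],1))
p=np.array(pts);m=p[:,2]>26.5;
print(np.polyfit(p[m,1],p[m,0],1),np.polyval(np.polyfit(p[m,1],p[m,0],1),-205.4))
```

```text
228 357.1 425.9 [ 549.6 -177.    25.8]
231 354.9 426.2 [ 548.9 -178.2   26.8]
234 353.5 427.0 [ 548.4 -179.5   27.7]
237 352.6 426.6 [ 547.9 -180.7   27.9]
240 352.9 426.3 [ 547.5 -182.1   27.7]
243 353.5 426.8 [ 547.4 -183.4   27.7]
246 353.8 426.8 [ 547.  -184.8   27.6]
249 354.2 424.9 [ 546.4 -186.    26.8]
252 354.7 424.6 [ 546.1 -187.4   26.5]
255 355.0 426.3 [ 546.1 -188.8   27. ]
258 357.3 426.6 [ 546.3 -190.2   26.3]
261 358.3 426.8 [ 546.1 -191.6   26.1]
264 356.8 427.1 [ 545.6 -192.9   26.8]
267 355.8 427.8 [ 545.2 -194.3   27.4]
270 355.3 428.4 [ 544.8 -195.6   27.9]
273 355.6 428.4 [ 544.5 -197.    27.8]
276 355.8 428.3 [ 544.2 -198.3   27.8]
279 356.1 427.8 [ 543.8 -199.7   27.5]
282 356.6 426.6 [ 543.3 -201.    26.9]
285 357.0 425.0 [ 542.7 -202.3   26.1]
288 357.9 423.7 [ 542.3 -203.7   25.3]
291 364.2 425.6 [ 543.5 -205.4   23.6]
294 364.1 428.4 [ 543.6 -206.9   24.8]
297 362.6 429.0 [ 543.1 -208.3   25.6]
300 361.4 429.1 [ 542.5 -209.6   26.2]
303 359.0 429.3 [ 541.8 -210.9   27.2]
306 358.7 429.4 [ 541.4 -212.3   27.4]
309 358.3 429.8 [ 541.  -213.7   27.7]
312 358.8 429.9 [ 540.7 -215.1   27.6]
315 359.1 429.5 [ 540.4 -216.5   27.4]
318 359.2 429.2 [ 539.9 -217.9   27.3]
321 359.8 429.2 [ 539.7 -219.3   27. ]
324 360.3 429.7 [ 539.5 -220.8   27.1]
327 361.7 430.8 [ 539.6 -222.3   27. ]
330 362.5 431.2 [ 539.5 -223.8   26.9]
333 361.8 431.3 [ 539.  -225.2   27.2]
336 361.2 431.3 [ 538.5 -226.6   27.5]
339 360.8 431.2 [ 538.  -228.    27.7]
342 360.8 431.2 [ 537.7 -229.4   27.7]
345 361.2 431.3 [ 537.4 -230.9   27.6]
348 361.5 430.9 [ 537.  -232.3   27.4]
351 361.7 430.1 [ 536.5 -233.7   27. ]
354 361.4 429.2 [ 535.9 -235.1   26.8]
357 361.0 421.0 [ 533.9 -236.1   23.7]
[2.10402307e-01 5.85974517e+02] 542.757883209406
```

Request:
{"method": "step_arm", "body": {
  "grip": [-1,-1,-1,-1,-1,-1,-1,-1,-1],
  "linear": [
    [-0.5,0,-15],
    [0,0,-12],
    [0,0,-3.4],
    [0,0,0],
    [-1.65,-7.8,0],
    [-2.06,-9.8,0],
    [-1.65,-7.8,0],
    [-0.82,-3.9,0],
    [0,0,0]
  ],
  "yaw": [0,0,0,0,0,0,0,0,0]
}}

```text
t: 7.22
position: [0.5871, 0.0003, 0.0535]
tool_rot: [0.0, 0.778, 0.628, -0.0]
wrist_force: [1.2, -0.6, -0.4]
opening: 0.0157
grip_force: 59.5
```

Request:
{"method": "step_arm", "body": {
  "grip": [-1,-1,-1,-1,-1,-1],
  "linear": [
    [-0.82,-3.9,0],
    [-0.82,-3.9,0],
    [-0.82,-3.9,0],
    [-0.82,-3.9,0],
    [0,0,0],
    [0,0,0]
  ],
  "yaw": [0,0,0,0,0,0]
}}

```text
t: 7.72
position: [0.5838, -0.0132, 0.0532]
tool_rot: [0.0, 0.777, 0.629, -0.0]
wrist_force: [0.4, -0.7, -0.5]
opening: 0.0153
grip_force: 59.5
```

Run:
```python
from h import *
b=np.mean([cams.snapshot("side").astype(float) for _ in range(4)],0).astype(np.uint8)[:,:,::-1]
s=observe();print(s["position"],s["wrist_force"],s["ft_torque"])
r=lambda i,x,y,w,h,k:cv2.resize(i[y:y+h,x:x+w],None,fx=k,fy=k,interpolation=cv2.INTER_CUBIC)
cv2.imwrite("pics/crop5.png",r(b,290,145,80,60,8))
```

```text
[ 0.58383936 -0.01258527  0.05327068] [ 0.3552728   1.1770019  -1.10424698] [-0.04119188 -0.13978709  0.0384263 ]
```

View pics/crop5.png

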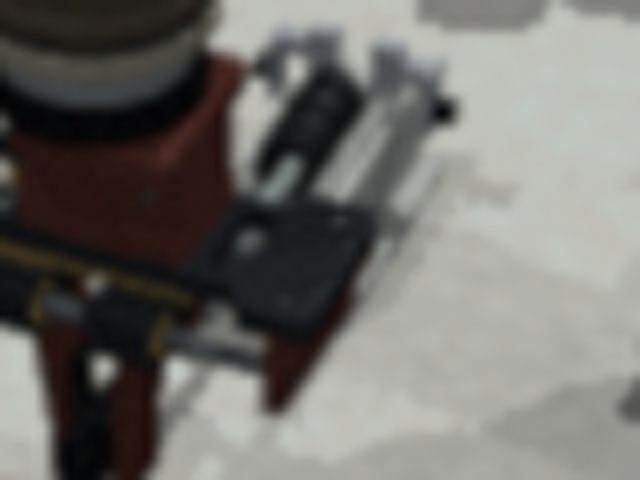

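Request:
{"method": "step_arm", "body": {
  "grip": [-1,-1,-1,-1,-1,-1],
  "linear": [
    [-0.82,-3.9,0],
    [-0.82,-3.9,0],
    [-0.82,-3.9,0],
    [-0.82,-3.9,0],
    [0,0,0],
    [0,0,0]
  ],
  "yaw": [0,0,0,0,0,0]
}}

```text
t: 8.42
position: [0.5805, -0.0291, 0.0533]
tool_rot: [0.0, 0.778, 0.629, -0.0]
wrist_force: [1.6, -0.6, -0.9]
opening: 0.0154
grip_force: 59.6
```

Run:
```python
from h import *
s=observe();print(s["position"],s["wrist_force"],s["ft_torque"])
print(s["position"][0]*1e3-(543.1+.2104*(s["position"][1]*1e3+205.4)), s["tool_rot"])
```

```text
[ 0.58050313 -0.02913776  0.05325774] [ 1.60250249 -0.59866665 -0.87959253] [-0.08585108 -0.17620302  0.08123985]
0.31755488841565693 [ 1.21760279e-04  7.77579253e-01  6.28784927e-01 -7.49161774e-05]
```

Request:
{"method": "step_arm", "body": {
  "grip": [-1,-1,-1,-1,-1,-1,-1,-1],
  "linear": [
    [-0.82,-3.9,0.3],
    [-0.82,-3.9,0],
    [-0.82,-3.9,0],
    [-0.82,-3.9,0],
    [-0.82,-3.9,0],
    [-0.82,-3.9,0],
    [0,0,0],
    [0,0,0]
  ],
  "yaw": [0,0,0,0,0,0,0,0]
}}

```text
t: 9.08
position: [0.5756, -0.0524, 0.0536]
tool_rot: [0.0, 0.778, 0.629, -0.0]
wrist_force: [1.6, -0.0, -1.6]
opening: 0.0154
grip_force: 59.6
```

Request:
{"method": "step_arm", "body": {
  "grip": [-1,-1,-1,-1,-1,-1,-1,-1],
  "linear": [
    [-0.82,-3.9,0],
    [-0.82,-3.9,0],
    [-0.82,-3.9,0],
    [-0.82,-3.9,0],
    [-0.82,-3.9,0],
    [-0.82,-3.9,0],
    [0,0,0],
    [0,0,0]
  ],
  "yaw": [0,0,0,0,0,0,0,0]
}}

```text
t: 9.75
position: [0.5706, -0.0759, 0.0536]
tool_rot: [0.0, 0.778, 0.629, -0.0]
wrist_force: [1.2, -0.5, -1.0]
opening: 0.0158
grip_force: 59.6
```

Request:
{"method": "step_arm", "body": {
  "grip": [-1,-1,-1,-1,-1,-1],
  "linear": [
    [-0.82,-3.9,0],
    [-0.82,-3.9,0],
    [-0.82,-3.9,0],
    [-0.82,-3.9,0],
    [0,0,0],
    [0,0,0]
  ],
  "yaw": [0,0,0,0,0,0]
}}

```text
t: 10.25
position: [0.5676, -0.0919, 0.0536]
tool_rot: [0.0, 0.777, 0.629, -0.0]
wrist_force: [3.2, -2.5, -1.6]
opening: 0.0158
grip_force: 59.7
```

Request:
{"method": "step_arm", "body": {
  "grip": [-1,-1,-1,-1,-1,-1],
  "linear": [
    [0.1,-2,0],
    [-0.4,-2,0],
    [-0.4,-2,0],
    [-0.4,-2,0],
    [0,0,0],
    [0,0,0]
  ],
  "yaw": [0,0,0,0,0,0]
}}

```text
t: 10.75
position: [0.5662, -0.0993, 0.0535]
tool_rot: [0.0, 0.777, 0.629, -0.0]
wrist_force: [1.8, -1.2, -1.0]
opening: 0.0157
grip_force: 59.7
```

Run:
```python
from h import *
for _ in range(4):
    cams.snapshot("side");s=observe();print(s["t"],s["position"].round(4),s["wrist_force"].round(2),s["ft_torque"].round(3))
```

```text
10.8 [ 0.5662 -0.0993  0.0535] [ 2.01 -1.52 -0.67] [-0.142 -0.568  0.355]
10.85 [ 0.5662 -0.0993  0.0535] [ 1.92 -1.39 -1.59] [-0.181 -0.536  0.296]
10.9 [ 0.5662 -0.0993  0.0535] [ 1.32 -0.7  -2.02] [-0.262 -0.508  0.39 ]
10.95 [ 0.5662 -0.0993  0.0535] [ 1.24 -3.01 -1.47] [-0.247 -0.487  0.304]
```

Request:
{"method": "step_arm", "body": {
  "grip": [-1,-1,-1,-1,-1,-1],
  "linear": [
    [0,-1,0],
    [-0.3,-1.5,0],
    [-0.3,-1.5,0],
    [-0.3,-1.5,0],
    [0,0,0],
    [0,0,0]
  ],
  "yaw": [0.005,0,0,0,0,0]
}}

```text
t: 11.45
position: [0.5652, -0.1046, 0.0535]
tool_rot: [-0.0, 0.776, 0.631, -0.0]
wrist_force: [0.7, 0.0, -0.9]
opening: 0.0158
grip_force: 59.6
```

```bash
cat > f.py <<'E'
from h import *
F=[];
for _ in range(3):
    cams.snapshot("side");s=observe();F.append(np.r_[s["wrist_force"],s["ft_torque"]])
F=np.mean(F,0);print(s["t"],s["position"].round(4),F.round(2),"axial",(F[:3]@[.206,.9785,0]).round(2),"lat",(F[:3]@[.9785,-.206,0]).round(2))
E
python3 f.py
```

```text
11.6 [ 0.5652 -0.1045  0.0535] [ 0.5   0.45 -0.82 -0.02 -0.17  0.09] axial 0.55 lat 0.4
```

Request:
{"method": "step_arm", "body": {
  "grip": [-1,-1,-1,-1,-1,-1],
  "linear": [
    [-0.2,-1,0],
    [-0.2,-1,0],
    [-0.2,-1,0],
    [-0.2,-1,0],
    [-0.2,-1,0],
    [0,0,0]
  ],
  "yaw": [0,0,0,0,0,0]
}}

```text
t: 12.1
position: [0.5644, -0.1097, 0.0535]
tool_rot: [0.0, 0.776, 0.631, -0.0]
wrist_force: [0.6, 0.6, -1.5]
opening: 0.0156
grip_force: 59.6
```

```bash
python3 f.py
```

```text
12.25 [ 0.5644 -0.1095  0.0536] [ 0.   -0.01 -0.78 -0.01 -0.12  0.03] axial -0.01 lat 0.01
```

Request:
{"method": "step_arm", "body": {
  "grip": [-1,-1,-1,-1,-1,-1],
  "linear": [
    [-0.2,-1,0],
    [-0.2,-1,0],
    [-0.2,-1,0],
    [-0.2,-1,0],
    [-0.2,-1,0],
    [0,0,0]
  ],
  "yaw": [0,0,0,0,0,0]
}}

```text
t: 12.75
position: [0.5634, -0.1148, 0.0535]
tool_rot: [0.0, 0.776, 0.631, -0.0]
wrist_force: [0.0, -0.0, -1.4]
opening: 0.0158
grip_force: 59.6
```

```bash
python3 f.py
```

```text
12.9 [ 0.5634 -0.1145  0.0535] [ 0.36 -0.41 -0.86 -0.01 -0.15  0.05] axial -0.33 lat 0.44
```

Request:
{"method": "step_arm", "body": {
  "grip": [-1,-1,-1],
  "linear": [
    [-0.2,-1,0],
    [-0.2,-1,0],
    [-0.2,-1,0]
  ],
  "yaw": [0,0,0]
}}

```text
t: 13.15
position: [0.5628, -0.1174, 0.0536]
tool_rot: [-0.0, 0.776, 0.631, 0.0]
wrist_force: [0.4, 0.3, -0.9]
opening: 0.0154
grip_force: 59.6
```

```bash
python3 f.py
```

```text
13.3 [ 0.5628 -0.1176  0.0535] [ 0.75 -0.28 -1.68  0.04 -0.18  0.04] axial -0.12 lat 0.79
```

Request:
{"method": "step_arm", "body": {
  "grip": [-1,-1,-1],
  "linear": [
    [-0.2,-1,0],
    [-0.2,-1,0],
    [-0.2,-1,0]
  ],
  "yaw": [0,0,0]
}}

```text
t: 13.55
position: [0.5622, -0.1204, 0.0536]
tool_rot: [-0.0, 0.776, 0.631, 0.0]
wrist_force: [1.2, 0.2, -0.8]
opening: 0.0158
grip_force: 59.6
```

```bash
python3 f.py
```

```text
13.7 [ 0.5622 -0.1206  0.0535] [ 0.41  0.29 -1.68  0.04 -0.18  0.03] axial 0.37 lat 0.34
```

Request:
{"method": "step_arm", "body": {
  "grip": [-1,-1,-1],
  "linear": [
    [-0.2,-1,0],
    [-0.2,-1,0],
    [-0.2,-1,0]
  ],
  "yaw": [0,0,0]
}}

```text
t: 13.95
position: [0.5616, -0.1234, 0.0536]
tool_rot: [-0.0, 0.776, 0.631, 0.0]
wrist_force: [0.3, 0.2, -1.7]
opening: 0.0155
grip_force: 59.6
```

```bash
python3 f.py; python3 -c "
from h import *
b=cams.snapshot('side')[:,:,::-1]
cv2.imwrite('pics/crop6.png',cv2.resize(b[140:190,300:370],None,fx=10,fy=10,interpolation=cv2.INTER_CUBIC))"
```

```text
14.1 [ 0.5616 -0.1236  0.0536] [-0.44  0.03 -1.28  0.04 -0.16  0.03] axial -0.07 lat -0.44
```

View pics/crop6.png

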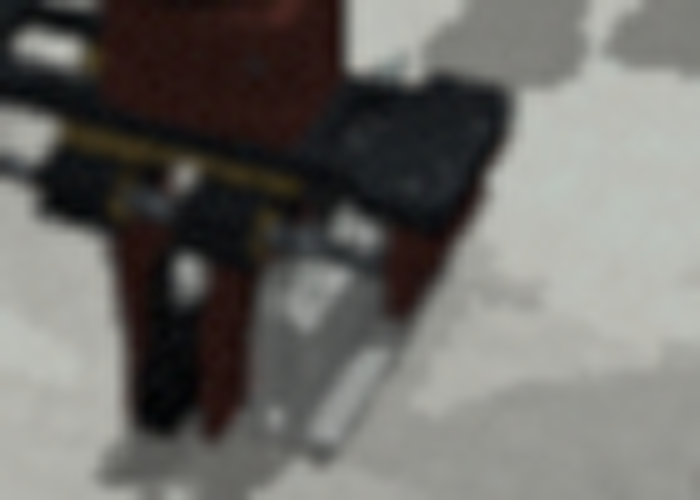

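Request:
{"method": "step_arm", "body": {
  "grip": [-1,-1,-1],
  "linear": [
    [-0.2,-1,0],
    [-0.2,-1,0],
    [-0.2,-1,0]
  ],
  "yaw": [0,0,0]
}}

```text
t: 14.4
position: [0.5612, -0.1255, 0.0536]
tool_rot: [-0.0, 0.776, 0.631, 0.001]
wrist_force: [1.9, 5.0, -0.8]
opening: 0.0157
grip_force: 59.5
```

```bash
python3 f.py
```

```text
14.55 [ 0.5612 -0.1254  0.0536] [ 0.4   4.11 -0.19  0.89 -0.26  0.01] axial 4.11 lat -0.45
```

Request:
{"method": "step_arm", "body": {
  "grip": [-1,-1],
  "linear": [
    [-0.1,-0.5,0],
    [0,0,0]
  ],
  "yaw": [0,0]
}}

```text
t: 14.72
position: [0.5612, -0.1255, 0.0536]
tool_rot: [-0.0, 0.775, 0.631, 0.001]
wrist_force: [1.7, 5.6, -0.9]
opening: 0.0161
grip_force: 59.5
```

```bash
python3 f.py
```

```text
14.8667 [ 0.5612 -0.1255  0.0536] [ 0.91  6.05 -0.58  1.27 -0.27 -0.01] axial 6.11 lat -0.36
```

Request:
{"method": "step_arm", "body": {
  "grip": [-1,-1,-1,-1,-1,-1,-1,-1,-1,-1],
  "linear": [
    [-0.1,-0.4,0],
    [0,0,0],
    [0,0,0],
    [0,0,0],
    [0,0,0],
    [0,0,0],
    [0,0,0],
    [0,0,0],
    [0,0,0],
    [0,0,0]
  ],
  "yaw": [0,0,0,0,0,0,0,0,0,0]
}}

```text
t: 15.7
position: [0.5612, -0.1255, 0.0537]
tool_rot: [-0.0, 0.775, 0.632, 0.001]
wrist_force: [0.7, 6.6, -0.5]
opening: 0.0159
grip_force: 59.5
```

```bash
python3 f.py
```

```text
15.85 [ 0.5611 -0.1255  0.0537] [ 1.12  6.44 -0.6   1.42 -0.32 -0.05] axial 6.53 lat -0.23
```

Request:
{"method": "step_arm", "body": {
  "grip": [-1,-1,-1,-1,-1,-1,-1,-1,-1,-1,-1,-1],
  "linear": [
    [0.2,0.9,0],
    [0.2,0.9,0],
    [0,0,0],
    [0,0,1],
    [0,0,1],
    [0,0,1],
    [0,0,1],
    [0,0,1],
    [0,0,2],
    [0,0,2],
    [0,0,1],
    [0,0,0]
  ],
  "yaw": [0,0,0,0,0,0,0,0,0,0,0,0]
}}

```text
t: 16.85
position: [0.5614, -0.1255, 0.0639]
tool_rot: [0.0, 0.776, 0.631, 0.0]
wrist_force: [0.9, 4.4, -3.4]
opening: 0.0156
grip_force: 59.5
```

```bash
python3 f.py
```

```text
17.0 [ 0.5613 -0.1255  0.0636] [ 1.    4.03 -2.68  1.06 -0.23  0.04] axial 4.15 lat 0.14
```

Request:
{"method": "step_arm", "body": {
  "grip": [-1,-1,-1],
  "linear": [
    [0.2,0.8,0],
    [0,0,0],
    [0,0,0]
  ],
  "yaw": [0,0,0]
}}

```text
t: 17.25
position: [0.5614, -0.1253, 0.0636]
tool_rot: [0.0, 0.776, 0.631, -0.0]
wrist_force: [0.4, 1.2, -1.8]
opening: 0.0156
grip_force: 59.5
```

```bash
python3 f.py
```

```text
17.4 [ 0.5614 -0.1253  0.0636] [ 0.34  1.06 -1.68  0.27 -0.15  0.03] axial 1.11 lat 0.12
```

Request:
{"method": "step_arm", "body": {
  "grip": [-1,-1,-1,-1,-1,-1,-1,-1,-1,-1,-1,-1],
  "linear": [
    [0.1,0.4,0],
    [0,0,2],
    [0,0,3],
    [0,0,4],
    [0,0,5],
    [0,0,6],
    [0,0,7],
    [0,0,7],
    [0,0,6],
    [0,0,4],
    [0,0,2],
    [0,0,0]
  ],
  "yaw": [0,0,0,0,0,0,0,0,0,0,0,0]
}}

```text
t: 18.4
position: [0.5618, -0.1244, 0.1101]
tool_rot: [0.0, 0.776, 0.631, 0.0]
wrist_force: [0.5, -0.3, -1.9]
opening: 0.0155
grip_force: 59.5
```

```bash
python3 f.py; python3 -c "
from h import *
b=cams.snapshot('side')[:,:,::-1];a=cams.snapshot('top')[:,:,::-1]
cv2.imwrite('pics/c7.png',np.hstack([cv2.resize(b[110:190,290:390],(400,320),interpolation=cv2.INTER_CUBIC),cv2.resize(a[180:260,350:450],(400,320),interpolation=cv2.INTER_CUBIC)]))"
```

```text
18.55 [ 0.5613 -0.1243  0.1093] [-0.37 -0.2  -2.1   0.13 -0.11 -0.01] axial -0.27 lat -0.32
```

View pics/c7.png

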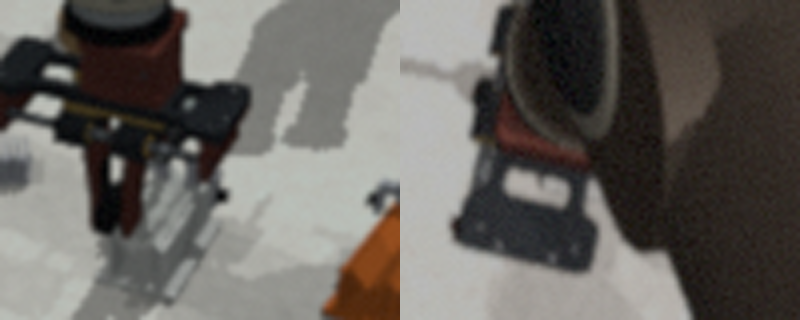

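Request:
{"method": "step_arm", "body": {
  "grip": [-1,-1,-1,-1,-1,-1,-1,-1,-1,-1,-1,-1],
  "linear": [
    [0,3,0],
    [0,6,0],
    [0,10,0],
    [0,14,0],
    [0,18,0],
    [-1,22,0],
    [-1,26,0],
    [-1,30,0],
    [-1,30,0],
    [-1,30,0],
    [-1,30,0],
    [-1,30,0]
  ],
  "yaw": [0,-0.005,-0.005,-0.005,-0.005,-0.005,-0.005,-0.005,-0.005,-0.005,-0.005,-0.005]
}}

```text
t: 19.65
position: [0.5539, 0.1274, 0.1096]
tool_rot: [-0.0, 0.793, 0.61, 0.0]
wrist_force: [0.2, 0.8, -1.5]
opening: 0.0156
grip_force: 59.5
```

Request:
{"method": "step_arm", "body": {
  "grip": [-1,-1,-1,-1,-1,-1,-1,-1,-1,-1,-1,-1],
  "linear": [
    [-1,30,0],
    [-1,28,0],
    [-1,25,0],
    [-1,22,0],
    [-1,18,0],
    [-1,14,0],
    [0,10,0],
    [0,7,0],
    [0,4,0],
    [0,2,0],
    [0,0,0],
    [0,0,0]
  ],
  "yaw": [0,0,0,0,0,0,0,0,0,0,0,0]
}}

```text
t: 20.65
position: [0.5488, 0.2837, 0.1094]
tool_rot: [0.0, 0.793, 0.609, -0.0]
wrist_force: [0.8, 0.3, -1.2]
opening: 0.0154
grip_force: 59.5
```

```bash
python3 f.py
python3 - <<'E'
from h import *
s=observe();print(2*np.arctan2(s["tool_rot"][2],s["tool_rot"][1])-np.pi/2)
p=s["position"];d=np.array([-.258,-.966,0])
# dark profile along shaft in side view, relative to pin origin
for n in("side","top"):
    b=np.mean([cams.snapshot(n).astype(float) for _ in range(3)],0).mean(2).astype(np.float32)
    L=[]
    for t in range(-20,105,4):
        X=p+[0,0,.0063]+d*(.0815+t/1000)+[0,0,.006]
        u,v=proj(n,X);L.append((t,int(cv2.remap(b,np.float32([[u]]),np.float32([[v]]),1)[0,0])))
    print(n,L)
E
```

```text
20.8 [0.5488 0.2838 0.1096] [ 0.26 -0.18 -2.41  0.09 -0.09  0.02] axial -0.12 lat 0.29
-0.2611752364585589
side [(-20, 32), (-16, 32), (-12, 33), (-8, 33), (-4, 33), (0, 33), (4, 33), (8, 33), (12, 33), (16, 35), (20, 44), (24, 46), (28, 46), (32, 53), (36, 51), (40, 42), (44, 47), (48, 70), (52, 129), (56, 159), (60, 163), (64, 163), (68, 162), (72, 161), (76, 157), (80, 155), (84, 152), (88, 154), (92, 184), (96, 187), (100, 172), (104, 155)]
top [(-20, 124), (-16, 127), (-12, 117), (-8, 132), (-4, 108), (0, 86), (4, 87), (8, 84), (12, 88), (16, 89), (20, 88), (24, 89), (28, 91), (32, 89), (36, 91), (40, 92), (44, 101), (48, 127), (52, 132), (56, 132), (60, 132), (64, 132), (68, 130), (72, 125), (76, 123), (80, 126), (84, 132), (88, 139), (92, 139), (96, 158), (100, 174), (104, 175)]
```

Request:
{"method": "step_arm", "body": {
  "grip": [-1,-1,-1,-1,-1,-1,-1,-1,-1,-1,-1,-1],
  "linear": [
    [-0.4,0.6,-3],
    [0,0,-6],
    [0,0,-8],
    [0,0,-9],
    [0,0,-9],
    [0,0,-7],
    [0,0,-5],
    [0,0,-3],
    [0,0,-2],
    [0,0,-1],
    [0,0,0],
    [0,0,0]
  ],
  "yaw": [0,0,0,0,0,0,0,0,0,0,0,0]
}}

```text
t: 22.1
position: [0.5483, 0.2854, 0.0569]
tool_rot: [0.0, 0.793, 0.609, 0.0]
wrist_force: [0.5, 0.5, -1.2]
opening: 0.0154
grip_force: 59.5
```

```bash
python3 f.py
```

```text
22.25 [0.5483 0.2854 0.0569] [ 0.64  0.04 -1.51  0.12 -0.09  0.04] axial 0.17 lat 0.61
```

Request:
{"method": "step_arm", "body": {
  "grip": [-1,-1,-1,-1,-1,-1],
  "linear": [
    [0,0,-1],
    [0,0,-1],
    [0,0,-0.7],
    [0,0,-0.5],
    [0,0,0],
    [0,0,0]
  ],
  "yaw": [0,0,0,0,0,0]
}}

```text
t: 22.75
position: [0.548, 0.2857, 0.0542]
tool_rot: [0.0, 0.793, 0.61, 0.0]
wrist_force: [-2.5, -0.2, 6.2]
opening: 0.0155
grip_force: 59.5
```

```bash
python3 f.py
```

```text
22.9 [0.5479 0.2856 0.0542] [-2.98 -0.33  6.92 -0.34  0.59 -0.14] axial -0.94 lat -2.85
```

Request:
{"method": "step_arm", "body": {
  "grip": [-1,-1,-1,-1],
  "linear": [
    [-0.6,0.1,0.8],
    [0,0,0],
    [0,0,0],
    [0,0,0]
  ],
  "yaw": [0,0,0,0]
}}

```text
t: 23.23
position: [0.5476, 0.2857, 0.0543]
tool_rot: [-0.0, 0.793, 0.61, 0.0]
wrist_force: [-1.0, 0.9, 2.1]
opening: 0.0161
grip_force: 59.5
```

```bash
python3 f.py
```

```text
23.3833 [0.5476 0.2856 0.0543] [-0.79  0.39  2.5   0.12  0.16 -0.08] axial 0.22 lat -0.86
```

Request:
{"method": "step_arm", "body": {
  "grip": [-1,-0.6,-0.5,-0.4,-0.3,-0.2,-0.1,0,0,0,0,0],
  "linear": [
    [0,0,0],
    [0,0,0],
    [0,0,0],
    [0,0,0],
    [0,0,0],
    [0,0,0],
    [0,0,0],
    [0,0,0],
    [0,0,0],
    [0,0,0],
    [0,0,0],
    [0,0,0]
  ],
  "yaw": [0,0,0,0,0,0,0,0,0,0,0,0],
  "grip_force": 10
}}

```text
t: 24.38
position: [0.5475, 0.2854, 0.0541]
tool_rot: [0.0, 0.793, 0.609, 0.0]
wrist_force: [-0.5, 0.1, -0.4]
opening: 0.0437
grip_force: 0.0
```

Request:
{"method": "step_arm", "body": {
  "grip": [0,0,0,0,0,0,0,0,0,0,0,0],
  "linear": [
    [0,0,4],
    [0,0,10],
    [0,0,20],
    [0,0,25],
    [0,0,30],
    [0,0,30],
    [0,0,20],
    [0,0,10],
    [0,0,0],
    [0,0,0],
    [0,0,0],
    [0,0,0]
  ],
  "yaw": [0,0,0,0,0,0,0,0,0,0,0,0]
}}

```text
t: 25.38
position: [0.5468, 0.2848, 0.2014]
tool_rot: [-0.0, 0.793, 0.609, -0.001]
wrist_force: [-0.3, 0.4, -0.1]
opening: 0.0438
grip_force: 0.0
```

Run:
```python
from h import *
s=observe();print(s["t"],s["position"],s["opening"],s["wrist_force"])
d=np.array([-.258,-.966,0]);o=np.array([.5476,.2856,.0606])
for n in("side","top"):
    b=np.mean([cams.snapshot(n).astype(float) for _ in range(3)],0).mean(2).astype(np.float32)
    for dz in (.0,.008,-.008):
        L=[]
        for t in range(-112,108,4):
            u,v=proj(n,o+d*(.0815+t/1000)+[0,0,dz]);L.append((t,int(cv2.remap(b,np.float32([[u]]),np.float32([[v]]),1)[0,0])))
        print(n,dz,L)
    cv2.imwrite(f"pics/end_{n}.png",b)
```

```text
25.3833 [0.54682505 0.28482509 0.20141891] 0.04376891660380017 [-0.30440753  0.35263705 -0.05351998]
side 0.0 [(-112, 145), (-108, 53), (-104, 12), (-100, 15), (-96, 23), (-92, 23), (-88, 23), (-84, 24), (-80, 22), (-76, 24), (-72, 24), (-68, 24), (-64, 23), (-60, 41), (-56, 115), (-52, 139), (-48, 140), (-44, 138), (-40, 128), (-36, 128), (-32, 136), (-28, 140), (-24, 140), (-20, 138), (-16, 131), (-12, 125), (-8, 97), (-4, 86), (0, 115), (4, 98), (8, 46), (12, 41), (16, 35), (20, 35), (24, 40), (28, 39), (32, 45), (36, 53), (40, 51), (44, 42), (48, 42), (52, 58), (56, 91), (60, 102), (64, 101), (68, 104), (72, 101), (76, 102), (80, 103), (84, 102), (88, 100), (92, 100), (96, 112), (100, 124), (104, 135)]
side 0.008 [(-112, 113), (-108, 43), (-104, 17), (-100, 20), (-96, 19), (-92, 21), (-88, 23), (-84, 23), (-80, 23), (-76, 24), (-72, 23), (-68, 23), (-64, 57), (-60, 137), (-56, 147), (-52, 149), (-48, 129), (-44, 83), (-40, 85), (-36, 118), (-32, 146), (-28, 150), (-24, 136), (-20, 122), (-16, 104), (-12, 82), (-8, 88), (-4, 112), (0, 71), (4, 38), (8, 35), (12, 33), (16, 33), (20
[... 2118 characters left out ...]
04, 28), (-100, 28), (-96, 31), (-92, 31), (-88, 33), (-84, 36), (-80, 35), (-76, 40), (-72, 38), (-68, 55), (-64, 103), (-60, 121), (-56, 123), (-52, 126), (-48, 124), (-44, 125), (-40, 119), (-36, 119), (-32, 117), (-28, 121), (-24, 120), (-20, 125), (-16, 124), (-12, 126), (-8, 124), (-4, 93), (0, 89), (4, 90), (8, 88), (12, 89), (16, 89), (20, 90), (24, 92), (28, 90), (32, 89), (36, 90), (40, 90), (44, 102), (48, 122), (52, 126), (56, 124), (60, 122), (64, 119), (68, 117), (72, 115), (76, 126), (80, 133), (84, 131), (88, 134), (92, 151), (96, 164), (100, 169), (104, 169)][ WARN:0@2.416] global loadsave.cpp:1063 imwrite_ Unsupported depth image for selected encoder is fallbacked to CV_8U.
```

```bash
python3 -c "
from bench import order
print(order.sign_off())"
```

```text
the job is handed in; nothing more can be done
None
```

The job is handed in: all four cores were closed against the stop and held there at about 6.5 N for over half a second. The loaded pin was then laid back in both forks and released, which final brightness profiles along the pin support (cores still tight to the collar), though my picture allowance was used up by then.

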